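Park the tin, then raise the ratchet tray one rung

ROBOT

A 6-joint arm with a two-finger parallel gripper is mounted at the origin on a cart in front of the work surface, level with it; the furniture and walls round the work are solid. World frame = base frame: x ahead of the robot, y to its left, z up, the work surface at z = 0. Lengths are in m, angles in rad, forces in N, time in s.
With the tool pointing down it reaches from about 0.3 to 0.95 m from the base axis. Payload 3.1 kg.
Tool frame: the origin (TCP) lies between the finger pads; the fingertips stand 17 mm ahead of it and the grasp point (between the pads) lies 2 mm behind it; z points along the fingers, y is the line along which they close (so a half turn about z gives the same grasp; the last joint's range is limited). The gripper opens to 85 mm and grips with 20 to 120 N. Pads are 22 mm wide; open, the fingers measure 114 mm over their backs; the gripper's body (76 mm by 85 mm) begins 54 mm behind the grasp point. The pads swing forward as they close: fully open they stand 13 mm farther back than shut.
Start: joints at [-1.342, 0.308, 1.634, -0, 1.2, -0.07], TCP at [0.184, -0.597, 0.248] pointing down, gripper open.
Joint ranges: [-3.06, 3.06], [-0.79, 1.96], [0.05, 2.63], [-1.19, 4.34], [0.05, 2.64], [-2.94, 2.94]. Speed limits (rad/s): [2.79, 2.79, 3.14, 3.14, 3.14, 3.14].

INTERFACE

Orientations are given as a rotation vector (axis times angle).
In Python, from bench import env, imaging gives the robot as it stands.
- The arm moves only by the tool servo_tool, never from a script. Its argument "series" is a list of rows, each a list of 4 numbers: the shift along the world's x, y, z in units of 25 mm (1.0 is 25 mm), then the turn about the world's z in units of 6 degrees (1.0 is 6 degrees). A call has exactly 5 rows; each row shifts and turns the commanded pose from where the row before left it; what a row does not reach is not made up. A row lasts 1/12 s, in which the tool goes at most 41.7 mm and 7.16 degrees, less where a joint would pass 70% of its speed; a pose out of reach is approached as far as the arm can. A call is refused whole if a number of a shift passes 1 or a number of a turn 1, either way. A call with a gripper value outside its range is refused whole. "claw" is the closure in counts, from 0 (fully open) to 255 (shut), set as the call begins (left out, the last holds). The fingers move at their own pace and stop on an object; "force" is the grip in N (left out, the last holds). Time passes only in rows, so rows that do not move let the fingers close, or fill a call up. It gives the time, the measured TCP pose, the force, the opening and the grip force at its end, in the units of the state.
- env.sense(): the state, without advancing time (a new reading comes with each control period).
- imaging.snapshot(name): name is "scene" or "top" or "wrist"; returns the picture (400x640x3 uint8, red, green, blue); there is no depth.
- imaging.calibration(name): a dict with "fx", "fy", "cx", "cy" (pixels), "R" (3x3) and "t" (3): a world point X has camera coordinates R X + t. Camera axes: x right, y down, z forward; pixel columns grow to the right and rows downward; lengths in m; the calibration is good to about 2 mm. A picture is of the moment at which its call begins: read the wrist's pose just before it. calibration takes no time and is no camera call; for the wrist camera it gives the pose at the moment of the call.
- env.finish_job(): hands the job in; it is judged then, once.
The state is a dict: "t": time; "joint_positions": joint angles; "joint_velocities": joint speeds; "effort": joint torques, N m; "tool_pos": TCP position; "ee_rot": TCP orientation; "contact_force": force on the tool from outside, world axes, zero at the start; "ft_torque": the same for the moment, N m; "width": finger opening in m; "grasp_force": force on a finger pad.
Only numpy, scipy, OpenCV 4.12 (cv2) and the standard library are available. Lean on these libraries where they do the work, as an engineer would, in place of code of your own. Each camera call takes 0.05 s, during which the arm holds its last target. There are 200 camera calls.

TASK

First slide the small tin along the tray of the ladder-type height stand, without lifting it off the tray, until it drops flat into the round well at the tray's end. Then lift the tray by its handle until the pawl has clicked past the next rung up, and lower it gently, not letting it drop, so that it hangs on that rung, one rung higher than before; let go of it. Do not disturb the larger tin and the solid-state drive lying on the bench.

Things in the scene. Friction and masses are not known exactly. Their poses are not given: they have to be found in the camera images.
- stand: Fixed height stand like a small extension ladder. Origin at bench level; ladder and handle on its -x side (to the robot), tray on +x. Base plate x -75..65, y -80..80 mm. Two uprights (x -55, y +-50, 148 mm high) with 3 round 8 mm rungs at heights 35, 80, 125 mm. A sliding section (0.4 to 0.6 kg) with handle, tray and pawl moves only up and down, sinks if let go, and hangs on a rung by its pawl.
- lift (a joint): height of the sliding section (handle, tray, pawl) above its lowest seat, m. 0 at the start: hanging on the lowest rung. Seated on the middle rung it reads 0.045, on the top rung 0.090. It stops at 0.115.
- handle (a point): centre of the handle: black level bar, 92 mm long along the stand's y, 14 mm thick along its x, 16 mm high, 180 mm above the bench at the start; highest part of the stand, free air all round. The tray's near rim lies 25 mm behind it and 50 mm lower. Axes as the stand's; rises with joint lift.
- well (a point): centre of the mouth of the round well (52 mm diameter, 6 mm deep), level with the tray's floor, 125 mm above the bench at the start; rises with joint lift; axes as the stand's. Grey tray, inside 84 mm along x and 164 mm along y, rim 3 mm wide, 5 mm above the floor. The well is at its +y end: the tray's centre lies 48 mm from here towards the stand's -y, at the same x.
- tin_center (a point): centre (half-way up) of the small round pale tin that starts on the tray's floor, in the -y half of the tray; diameter 44 mm, height 24 mm, 40 to 85 g; z is its upward axis.
- pawl (a joint): angle (rad) of the pawl, a dark steel finger midway between the uprights, nose pointing to the stand's -x over a rung. 0: nose level against a stop, carrying the section. As the section rises, the next rung pushes the nose down from lift 0.029 on; its heavy tail swings it level again at lift 0.062. Then it can be lowered onto the middle rung. Above 0.105 it passes the top rung too: no way back.
- big_tin: a larger pale tin lying on the bench, diameter 50 mm, height 24 mm; bystander, not to be disturbed. Origin: centre of its underside.
- drive: a flat black solid-state drive with a pale label, 70x100x9 mm, lying on the bench; bystander, not to be disturbed. Origin: centre of its underside.
Not all that is in view belongs to the job. What is shaped like the part that bears tin_center but pink is not meant.

How it is judged:
By the outcome, as a careful person would: the job done as asked, in the order asked, and still so for the second after the job is handed in, with the robot touching nothing.
It also fails if it takes over 54 s, if anything falls off the work surface, if the arm or the gripper's body presses on something with over 40 N, if the wrist force passes 120 N, or if a joint passes its speed limit or range.

## Working session

There is one attempt and no reset: what is moved stays moved. The work goes in short steps, Python scripts to look and compute and a tool call to move; the robot and the scene stay as the last step left them, time stands still between calls to the robot, and variables do not carry over. Pictures are saved under pics/ and viewed, at most 10 in all, crops included, and the job is handed in when it is done.

Besides the shell and the picture viewer there is one more tool, called after "Call:" in YAML: its name, and indented under it one key for each argument. servo_tool: Moves the arm, as the interface text tells. Its arguments: {"type":"object","properties":{"series":{"type":"array","items":{"type":"array","items":{"type":"number"}}},"claw":{"type":"number"},"force":{"type":"number"}},"required":["series"]}

```bash
mkdir -p pics; python3 - <<'E'
from bench import env, imaging
import cv2,numpy as np
s=env.sense();print(s['t'],s['tool_pos'],s['ee_rot'],s['contact_force'],s['width'])
for n in ['scene','top']:
    im=imaging.snapshot(n);cv2.imwrite(f'pics/{n}0.png',im[:,:,::-1])
    print(n,imaging.calibration(n))
E
```

```text
0.0 [ 0.18376303 -0.59652364  0.24700591] [-3.10426009e+00 -4.67262806e-01  2.97121211e-04] [-0.24241364  0.38123    -1.23242842] 0.08542064230095033
scene {'fx': 503.87136283054855, 'fy': 503.87136283054855, 'cx': 312.8711041526137, 'cy': 199.97589414986652, 'R': array([[ 0.78271264, -0.62233454,  0.00778762],
       [-0.26994104, -0.3507272 , -0.89672865],
       [ 0.56079654,  0.69977865, -0.44251224]]), 't': array([-0.31274462,  0.29274033,  0.73713822])}
top {'fx': 503.06842197153964, 'fy': 503.06842197153964, 'cx': 331.0731830062322, 'cy': 192.58862971306237, 'R': array([[-0.10806665, -0.99413136, -0.00494418],
       [-0.97292296,  0.10678066, -0.2049849 ],
       [ 0.20430986, -0.01734173, -0.97875265]]), 't': array([0.18270048, 0.48560059, 1.24290399])}
```

View pics/scene0.png

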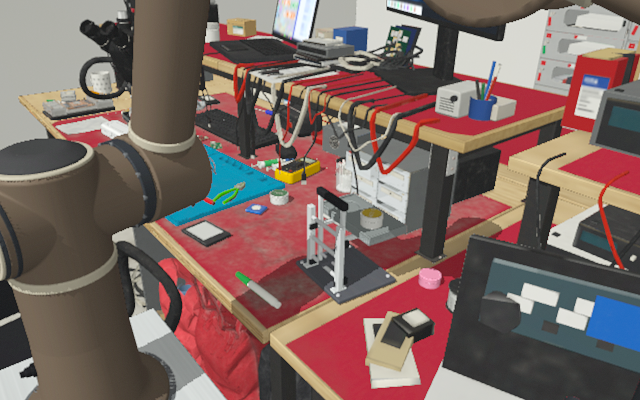

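View pics/top0.png

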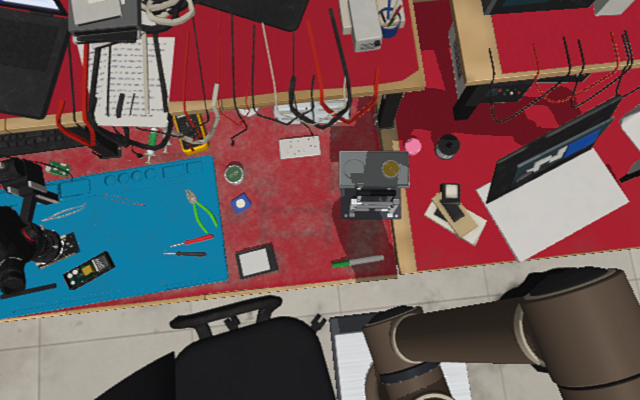

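```bash
python3 - <<'E'
import cv2,numpy as np
a=cv2.imread('pics/top0.png')[135:235,325:425]; b=cv2.imread('pics/scene0.png')[180:310,290:420]
cv2.imwrite('pics/c0.png',np.hstack([cv2.resize(a,(400,400),interpolation=cv2.INTER_CUBIC),cv2.resize(b,(400,400),interpolation=cv2.INTER_CUBIC)]))
E
```

```text
(no output)
```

View pics/c0.png

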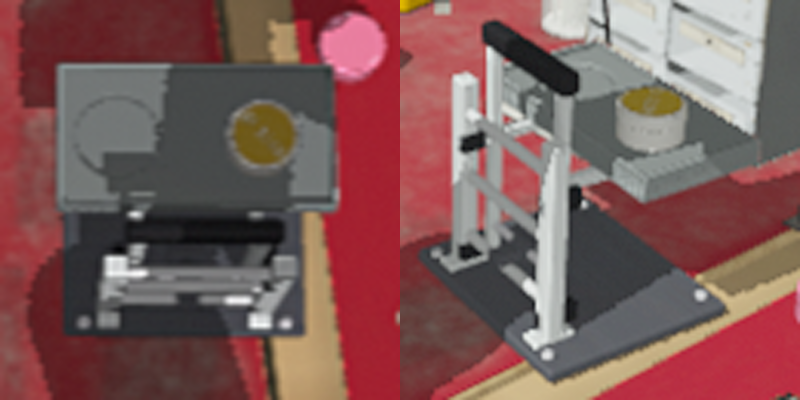

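```bash
cat > h.py <<'E'
from bench import env, imaging
import numpy as np,cv2
def proj(c,X):
    p=c['R']@X+c['t'];return np.array([c['fx']*p[0]/p[2]+c['cx'],c['fy']*p[1]/p[2]+c['cy']])
def ray(c,uv,z):
    d=c['R'].T@np.array([(uv[0]-c['cx'])/c['fx'],(uv[1]-c['cy'])/c['fy'],1]);o=-c['R'].T@c['t']
    return o+d*(z-o[2])/d[2]
E
python3 - <<'E'
from h import *
from scipy.optimize import least_squares
T=imaging.calibration('top');S=imaging.calibration('scene')
# (cam, local fn, uv)
def obs(q):
    x,y,a,xh,xw,hb=q
    return [(T,(xw+.045,.085,.13),(339.2,150.8)),(T,(xw+.045,-.085,.13),(408.8,151.5)),(T,(xw-.045,-.085,.13),(409.5,187)),(T,(xw-.045,.085,.13),(340,187.5)),
    (T,(xh,.046,.186),(356.9,193)),(T,(xh,-.046,.186),(395.7,193)),(T,(xw,.048,.125),(354.2,168.7)),
    (T,(-.075,.08,hb),(341.3,218.3)),(T,(-.075,-.08,hb),(400.8,218.3)),
    (S,(xh,.046,.188),(320.5,188.5)),(S,(xh,-.046,.188),(345,206.5)),
    (S,(-.075,-.08,hb),(340.4,302.8)),(S,(-.075,.08,hb),(296.5,261.3)),(S,(.065,-.08,hb),(396.3,278))]
def W(q,l):
    c,s=np.cos(q[2]),np.sin(q[2]);return np.array([q[0]+c*l[0]-s*l[1],q[1]+s*l[0]+c*l[1],l[2]])
f=lambda q:np.concatenate([proj(c,W(q,l))-np.array(u) for c,l,u in obs(q)])
r=least_squares(f,[.5,0,0,-.03,.03,.006],loss='soft_l1');q=r.x
print(np.round(q,4));print(np.round(f(q).reshape(-1,2),1).tolist())
print('handle',W(q,(q[3],0,.18)),'well',W(q,(q[4],.048,.125)),'traycorners',[W(q,(q[4]+a*.042,b*.082,.125)).round(3).tolist() for a in(1,-1) for b in (1,-1)])
print('tin',ray(T,(390.5,168.5),.149),ray(S,(371.2,213.5),.149))
print(S['R'].T@-S['t'],'big tin?',ray(T,(235,172),.024),'drive',ray(T,(256,261),.009),'shelf edge',ray(S,(445,150),.3),ray(T,(390,90),.3),ray(T,(300,110),.3))
E
```

```text
[ 0.507   0.022  -0.1087 -0.0454  0.0262  0.0066]
[[0.2, 0.3], [-0.1, -0.4], [0.4, -0.1], [-0.5, -0.5], [-0.1, 0.0], [1.2, -0.0], [0.4, 0.7], [-0.4, -0.4], [0.9, -0.4], [-3.0, -2.8], [0.5, -2.4], [-0.8, -0.8], [-0.6, 0.2], [0.9, 1.0]]
handle [0.46192181 0.02697233 0.18      ] well [0.53829826 0.06691908 0.125     ] traycorners [[0.584, 0.096, 0.125], [0.566, -0.067, 0.125], [0.5, 0.105, 0.125], [0.482, -0.058, 0.125]]
tin [ 0.52512413 -0.01718993  0.149     ] [ 0.52202096 -0.02073005  0.149     ]
[-0.08957276 -0.60779337  0.59113687] big tin? [0.59138325 0.3755847  0.024     ] drive [0.35285284 0.34056461 0.009     ] shelf edge [ 0.56704099 -0.13458242  0.3       ] [ 0.66135187 -0.01741125  0.3       ] [0.63727508 0.17988862 0.3       ]
```

The top crop shows the stand with the well on its left (full-image pixel 354,169) and the small tin on its right (390,168). The fit is good to about 1 px.

Call:
servo_tool:
  series:
    - [0.4,1,0.25,-0.45]
    - [0.4,1,0.25,-0.45]
    - [0.4,1,0.25,-0.45]
    - [0.4,1,0.25,-0.45]
    - [0.4,1,0.25,-0.45]
  claw: 75
  force: 20

```text
t: 0.52
tool_pos: [0.2341, -0.4707, 0.279]
ee_rot: [-3.139, -0.095, 0.001]
contact_force: [0.3, -0.5, 0.3]
width: 0.0602
grasp_force: 0.0
```

Call:
servo_tool:
  series:
    - [0.4,1,0,-0.45]
    - [0.4,1,0,-0.45]
    - [0.4,1,0,-0.45]
    - [0.4,1,0,-0.45]
    - [0.4,1,0,-0.45]

```text
t: 0.93
tool_pos: [0.284, -0.3457, 0.2791]
ee_rot: [-3.129, 0.275, 0.001]
contact_force: [0.2, 0.1, 1.0]
width: 0.0599
grasp_force: 0.0
```

Call:
servo_tool:
  series:
    - [0.8,1,0,0]
    - [0.8,1,0,0]
    - [0.8,1,0,0]
    - [0.8,1,0,0]
    - [0.8,1,0,0]

```text
t: 1.35
tool_pos: [0.3843, -0.2208, 0.2792]
ee_rot: [-3.13, 0.271, 0.0]
contact_force: [1.1, -0.2, 0.3]
width: 0.0606
grasp_force: 0.0
```

Call:
servo_tool:
  series:
    - [0.8,1,0,0]
    - [0.8,1,0,0]
    - [0.8,1,0,0]
    - [0.8,1,0,0]
    - [0.8,1,0,0]

```text
t: 1.77
tool_pos: [0.4844, -0.0957, 0.2791]
ee_rot: [-3.13, 0.27, 0.001]
contact_force: [-0.6, -0.7, 0.2]
width: 0.0606
grasp_force: 0.0
```

Call:
servo_tool:
  series:
    - [0.4,0.8,0,0]
    - [0.4,0.8,0,0]
    - [0.4,0.8,0,0]
    - [0.35,0.7,0,0]
    - [0,0,0,0]

```text
t: 2.18
tool_pos: [0.5236, -0.017, 0.2791]
ee_rot: [-3.129, 0.266, 0.0]
contact_force: [0.3, -0.2, -0.3]
width: 0.0602
grasp_force: 0.0
```

```bash
python3 - <<'E'
from h import *
s=env.sense();print(s['t'],s['tool_pos'],s['joint_positions'])
C=imaging.calibration('wrist');im=imaging.snapshot('wrist')
np.save('pics/C1.npy',C,allow_pickle=True)
cv2.imwrite('pics/w1.png',im[:,:,::-1])
print(proj(C,np.array([.5235,-.019,.149])),proj(C,np.array([.5383,.0669,.125])))
E
```

```text
2.1833 [ 0.52359253 -0.01696613  0.27906462] [-0.11654479  0.08346663  1.83803894  0.00188949  1.22019146  1.62298567]
[321.61464685 189.44341818] [216.58699396 181.2093046 ]
```

View pics/w1.png

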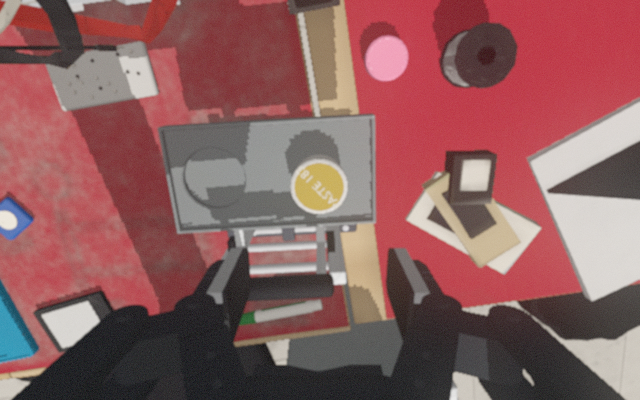

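The wrist view shows the tin's top at (319,187) and the well at (215,177). I'll refine both positions from these pixels.

```bash
python3 - <<'E'
from h import *
C=np.load('pics/C1.npy',allow_pickle=True).item()
t=ray(C,(319,187),.149);w=ray(C,(215,177),.125);print(t,w,w-t)
print('rimNL',ray(C,(179,233),.13),'rimNR',ray(C,(374,222),.13),'FL',ray(C,(161,128),.13),'FR',ray(C,(374,115),.13))
print('handle',ray(C,(290,287),.188))
E
```

```text
[ 0.5257571  -0.01735025  0.149     ] [0.54202758 0.06728378 0.125     ] [ 0.01627048  0.08463403 -0.024     ]
rimNL [0.50023408 0.10852927 0.13      ] rimNR [ 0.48215706 -0.05729734  0.13      ] FL [0.58841553 0.09711476 0.13      ] FR [ 0.57026248 -0.06806785  0.13      ]
handle [0.46729352 0.01362777 0.188     ]
```

Call:
servo_tool:
  series:
    - [0.04,0,-1,0]
    - [0,0,-1,0]
    - [0,0,-1,0]
    - [0,0,-0.8,0]
    - [0,0,-0.6,0]

```text
t: 2.65
tool_pos: [0.5216, -0.0207, 0.1671]
ee_rot: [3.129, -0.272, -0.006]
contact_force: [0.0, -0.1, 0.1]
width: 0.0603
grasp_force: 0.0
```

Call:
servo_tool:
  series:
    - [0,0,-0.3,0]
    - [0,0,-0.2,0]
    - [0,0,-0.15,0]
    - [0,0,-0.1,0]
    - [0,0,0,0]

```text
t: 3.07
tool_pos: [0.524, -0.0201, 0.1512]
ee_rot: [3.13, -0.271, 0.001]
contact_force: [-0.6, 0.6, 0.3]
width: 0.0604
grasp_force: 0.0
```

Call:
servo_tool:
  series:
    - [0,0,0,0]
    - [0,0,0,0]
    - [0,0,0,0]
    - [0,0,0,0]
    - [0,0,0,0]
  claw: 105

```text
t: 3.48
tool_pos: [0.5239, -0.0198, 0.1511]
ee_rot: [-3.13, 0.27, -0.001]
contact_force: [-0.8, -0.0, -0.8]
width: 0.0502
grasp_force: 0.0
```

Call:
servo_tool:
  series:
    - [0.05,0.2,0,0]
    - [0.036,0.2,0,0]
    - [0.036,0.2,0,0]
    - [0.036,0.2,0,0]
    - [0.036,0.2,0,0]

```text
t: 3.9
tool_pos: [0.5287, 0.0058, 0.1508]
ee_rot: [3.13, -0.27, 0.0]
contact_force: [1.3, -0.7, -0.3]
width: 0.0499
grasp_force: 0.3
```

Call:
servo_tool:
  series:
    - [0.036,0.2,0,0]
    - [0.036,0.2,0,0]
    - [0.036,0.2,0,0]
    - [0.036,0.2,0,0]
    - [0.036,0.2,0,0]

```text
t: 4.32
tool_pos: [0.5331, 0.0307, 0.1507]
ee_rot: [3.13, -0.27, -0.0]
contact_force: [0.7, -0.8, 0.1]
width: 0.0504
grasp_force: 0.3
```

Call:
servo_tool:
  series:
    - [0.036,0.2,0,0]
    - [0.036,0.2,0,0]
    - [0.036,0.2,0,0]
    - [0.036,0.2,0,0]
    - [0,0,0,0]

```text
t: 4.73
tool_pos: [0.5368, 0.0512, 0.1507]
ee_rot: [-3.129, 0.27, -0.0]
contact_force: [-0.0, 1.0, -0.9]
width: 0.0502
grasp_force: 0.0
```

```bash
python3 - <<'E'
from h import *
s=env.sense();print(s['t'],s['tool_pos'])
cv2.imwrite('pics/w2.png',imaging.snapshot('wrist')[:,:,::-1])
E
```

```text
4.7333 [0.53683704 0.05121994 0.15074687]
```

View pics/w2.png

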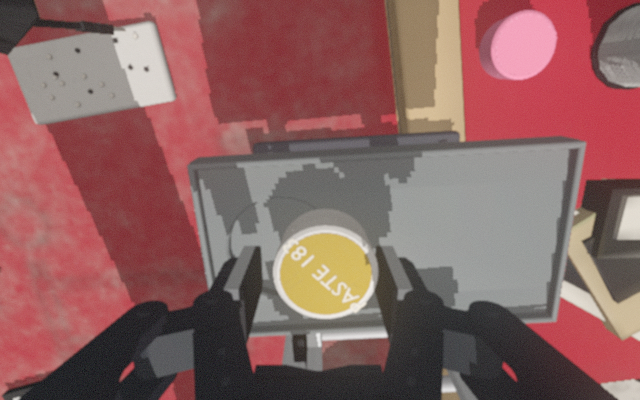

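The tin sits between the fingers, its top at (325,272), and has moved along with the right finger. The well is just ahead on the left, so I keep pushing.

Call:
servo_tool:
  series:
    - [0.027,0.15,0,0]
    - [0.027,0.15,0,0]
    - [0.027,0.15,0,0]
    - [0.027,0.15,0,0]
    - [0.027,0.15,0,0]

```text
t: 5.2
tool_pos: [0.54, 0.0693, 0.1507]
ee_rot: [-3.13, 0.271, 0.0]
contact_force: [-0.2, -0.9, 0.1]
width: 0.05
grasp_force: 0.2
```

Call:
servo_tool:
  series:
    - [0,0,0,0]
    - [0,0,0,0]
    - [0,0,0,0]
    - [0,0,0,0]
    - [0,0,0,0]

```text
t: 5.62
tool_pos: [0.54, 0.0688, 0.1508]
ee_rot: [3.13, -0.271, -0.0]
contact_force: [0.4, 0.7, -0.0]
width: 0.0503
grasp_force: 0.0
```

```bash
python3 - <<'E'
from h import *
s=env.sense();print(s['t'],s['tool_pos'])
C=imaging.calibration('wrist')
w=imaging.snapshot('wrist')[:,:,::-1]
for z in(.143,.149):print(proj(C,np.array([.5405,.0675,z])))
b=imaging.snapshot('scene')[180:310,290:420,::-1]
cv2.imwrite('pics/w3.png',np.hstack([w[100:400,130:530],cv2.resize(b,(300,300),interpolation=cv2.INTER_CUBIC)]))
E
```

```text
5.6167 [0.54000612 0.06881191 0.15078515]
[322.61676179 267.98603714]
[322.83036213 275.155075  ]
```

View pics/w3.png

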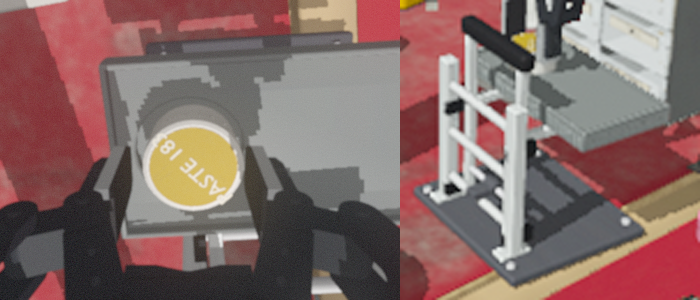

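The tin's top is now at (322,265), lower and smaller than before and lying evenly inside the well's ring, so it has dropped in. Next I rise and go to the handle.

Call:
servo_tool:
  series:
    - [0,0,0,0]
    - [0,0,0.3,0]
    - [0,0,0.7,0]
    - [0,0,1,0]
    - [0,0,1,0]
  claw: 85

```text
t: 6.13
tool_pos: [0.5393, 0.0689, 0.2263]
ee_rot: [3.13, -0.271, -0.003]
contact_force: [0.3, 0.8, -0.6]
width: 0.0571
grasp_force: 0.0
```

Call:
servo_tool:
  series:
    - [0,0,1,0]
    - [0,0,1,1]
    - [-0.2,-0.1,0,1]
    - [-0.2,-0.1,0,1]
    - [-0.2,-0.1,0,1]

```text
t: 6.55
tool_pos: [0.5254, 0.0614, 0.2774]
ee_rot: [3.117, 0.394, 0.004]
contact_force: [0.0, 0.6, -1.0]
width: 0.0571
grasp_force: 0.0
```

Call:
servo_tool:
  series:
    - [-0.2,-0.1,0,1]
    - [-0.2,-0.1,0,1]
    - [-0.2,-0.1,0,1]
    - [-0.2,-0.1,0,1]
    - [-0.2,-0.1,0,1]

```text
t: 6.97
tool_pos: [0.4998, 0.0488, 0.2764]
ee_rot: [2.908, 1.187, 0.001]
contact_force: [0.0, -0.3, -0.2]
width: 0.0571
grasp_force: 0.0
```

Call:
servo_tool:
  series:
    - [-0.25,-0.15,0,1]
    - [-0.25,-0.15,0,1]
    - [-0.25,-0.15,0,1]
    - [-0.25,-0.15,0,1]
    - [-0.25,-0.15,0,1]

```text
t: 7.38
tool_pos: [0.4685, 0.03, 0.2764]
ee_rot: [2.502, 1.9, 0.001]
contact_force: [-0.0, -0.5, 0.1]
width: 0.0569
grasp_force: 0.0
```

Call:
servo_tool:
  series:
    - [-0.12,-0.1,0,0.9]
    - [0,0,0,0.7]
    - [0,0,0,0]
    - [0,0,0,0]
    - [0,0,0,0]

```text
t: 7.8
tool_pos: [0.4659, 0.0277, 0.2761]
ee_rot: [2.341, 2.094, 0.001]
contact_force: [-0.0, -0.3, -0.1]
width: 0.057
grasp_force: 0.0
```

```bash
python3 - <<'E'
from h import *
s=env.sense();print(s['t'],s['tool_pos'],s['ee_rot'],s['joint_positions'])
C=imaging.calibration('wrist');np.save('pics/C4.npy',C,allow_pickle=True)
cv2.imwrite('pics/w4.png',imaging.snapshot('wrist')[:,:,::-1])
print(proj(C,np.array([.4635,.0275,.188])),proj(C,np.array([.5405,.0675,.143])),proj(C,np.array([.5405,.0675,.149])))
E
```

```text
7.8 [0.46593306 0.02772814 0.27613936] [2.34110465e+00 2.09438685e+00 6.87860757e-04] [-3.39098954e-02 -3.18761993e-02  1.96244273e+00  3.17300195e-05
  1.21044818e+00  7.72115147e-02]
[314.34169503 209.87623189] [412.66354445 127.35813545] [414.83479311 128.29375091]
```

View pics/w4.png

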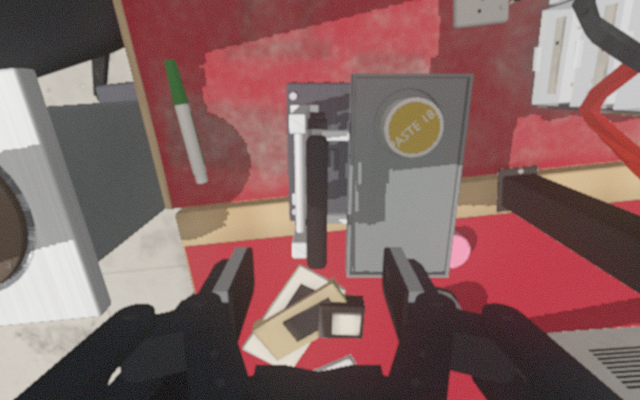

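The tin sits flat in the well at (413,126). The handle runs from (318,136) to (317,267).

```bash
python3 - <<'E'
from h import *
C=np.load('pics/C4.npy',allow_pickle=True).item()
a=ray(C,(318.5,136),.188);b=ray(C,(316.5,267),.188);print(a,b,(a+b)/2,np.linalg.norm(a-b),np.degrees(np.arctan2(a[0]-b[0],a[1]-b[1])))
E
```

```text
[0.47149772 0.07495257 0.188     ] [ 0.46022396 -0.01418945  0.188     ] [0.46586084 0.03038156 0.188     ] 0.08985209128328621 7.20791317451416
```

Call:
servo_tool:
  series:
    - [0,0.1,-1,0]
    - [0,0,-1,0]
    - [0,0,-0.8,0]
    - [0,0,-0.5,0]
    - [0,0,-0.2,0]

```text
t: 8.27
tool_pos: [0.464, 0.0303, 0.1859]
ee_rot: [-2.338, -2.094, 0.005]
contact_force: [-0.8, 0.4, 0.3]
width: 0.0567
grasp_force: 0.0
```

Call:
servo_tool:
  series:
    - [0,0,-0.2,0]
    - [0,0,-0.2,0]
    - [0,0,0,0]
    - [0,0,0,0]
    - [0,0,0,0]

```text
t: 8.68
tool_pos: [0.4665, 0.0302, 0.1791]
ee_rot: [2.339, 2.095, 0.002]
contact_force: [0.4, 0.3, -0.8]
width: 0.0569
grasp_force: 0.0
```

Call:
servo_tool:
  series:
    - [0,0,0,0]
    - [0,0,0,0]
    - [0,0,0,0]
    - [0,0,0,0]
    - [0,0,0,0]
  claw: 180
  force: 40

```text
t: 9.1
tool_pos: [0.4658, 0.0302, 0.1784]
ee_rot: [2.34, 2.096, 0.0]
contact_force: [-0.2, 0.7, 0.1]
width: 0.025
grasp_force: 0.0
```

Call:
servo_tool:
  series:
    - [0,0,0,0]
    - [0,0,0,0]
    - [0,0,0,0]
    - [0,0,0,0]
    - [0,0,0,0]
  claw: 230

```text
t: 9.52
tool_pos: [0.4654, 0.0302, 0.1784]
ee_rot: [-2.339, -2.096, 0.001]
contact_force: [-4.3, 0.0, 4.5]
width: 0.0135
grasp_force: 40.3
```

Call:
servo_tool:
  series:
    - [0,0,0.1,0]
    - [0,0,0.2,0]
    - [0,0,0.2,0]
    - [0,0,0.2,0]
    - [0,0,0.2,0]

```text
t: 9.93
tool_pos: [0.4654, 0.0302, 0.2008]
ee_rot: [-2.339, -2.096, 0.001]
contact_force: [-0.2, 1.1, -5.2]
width: 0.0133
grasp_force: 39.2
```

Call:
servo_tool:
  series:
    - [0,0,0.2,0]
    - [0,0,0.2,0]
    - [0,0,0.2,0]
    - [0,0,0.2,0]
    - [0,0,0.2,0]

```text
t: 10.35
tool_pos: [0.4654, 0.0302, 0.2261]
ee_rot: [-2.339, -2.096, 0.001]
contact_force: [-1.0, 0.5, -6.5]
width: 0.0135
grasp_force: 39.7
```

Call:
servo_tool:
  series:
    - [0,0,0.2,0]
    - [0,0,0.2,0]
    - [0,0,0.2,0]
    - [0,0,0.2,0]
    - [0,0,0.15,0]

```text
t: 10.77
tool_pos: [0.4654, 0.0302, 0.2501]
ee_rot: [-2.339, -2.096, 0.001]
contact_force: [-2.2, 1.7, -5.2]
width: 0.0131
grasp_force: 40.8
```

Call:
servo_tool:
  series:
    - [0,0,0,0]
    - [0,0,0,0]
    - [0,0,0,0]
    - [0,0,0,0]
    - [0,0,0,0]

```text
t: 11.18
tool_pos: [0.4654, 0.0302, 0.2491]
ee_rot: [-2.339, -2.096, 0.001]
contact_force: [-3.3, 0.2, -4.6]
width: 0.0131
grasp_force: 40.9
```

```bash
python3 - <<'E'
from h import *
b=imaging.snapshot('scene')[150:310,270:430,::-1]
cv2.imwrite('pics/s5.png',cv2.resize(b,(560,560),interpolation=cv2.INTER_CUBIC))
E
```

```text
(no output)
```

View pics/s5.png

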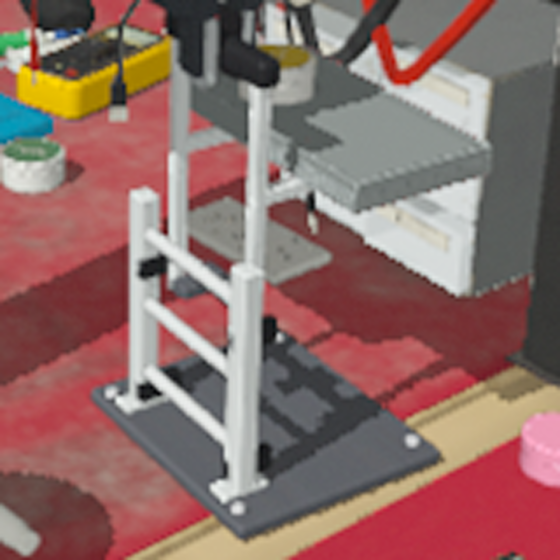

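The section is up with no slip (TCP rose about 71 mm, so past 0.062), and the tin is still in the well. Now I lower it gently.

Call:
servo_tool:
  series:
    - [0,0,-0.1,0]
    - [0,0,-0.15,0]
    - [0,0,-0.15,0]
    - [0,0,-0.15,0]
    - [0,0,-0.15,0]

```text
t: 11.65
tool_pos: [0.4654, 0.0302, 0.2313]
ee_rot: [-2.339, -2.096, 0.001]
contact_force: [-4.0, 1.1, -4.3]
width: 0.0131
grasp_force: 40.9
```

Call:
servo_tool:
  series:
    - [0,0,-0.06,0]
    - [0,0,-0.06,0]
    - [0,0,-0.05,0]
    - [0,0,-0.05,0]
    - [0,0,-0.04,0]

```text
t: 12.07
tool_pos: [0.4654, 0.0302, 0.2253]
ee_rot: [-2.339, -2.096, 0.001]
contact_force: [-5.7, 0.7, -5.0]
width: 0.0132
grasp_force: 40.9
```

Call:
servo_tool:
  series:
    - [0,0,-0.03,0]
    - [0,0,-0.03,0]
    - [0,0,-0.03,0]
    - [0,0,-0.03,0]
    - [0,0,0,0]

```text
t: 12.48
tool_pos: [0.4654, 0.0302, 0.2232]
ee_rot: [-2.339, -2.096, 0.001]
contact_force: [-7.0, 0.8, 0.5]
width: 0.013
grasp_force: 41.5
```

Call:
servo_tool:
  series:
    - [0,0,-0.02,0]
    - [0,0,-0.02,0]
    - [0,0,0,0]
    - [0,0,0,0]
    - [0,0,0,0]

```text
t: 12.9
tool_pos: [0.4655, 0.0302, 0.2231]
ee_rot: [-2.339, -2.096, 0.001]
contact_force: [-9.2, 0.9, 3.5]
width: 0.013
grasp_force: 42.1
```

Seated: the weight is carried at lift ≈0.045 and the tool is being pushed up. Now I release.

Call:
servo_tool:
  series:
    - [0,0,0,0]
    - [0,0,0,0]
    - [0,0,0,0]
    - [0,0,0,0]
    - [0,0,0,0]
  claw: 90

```text
t: 13.32
tool_pos: [0.4669, 0.03, 0.2222]
ee_rot: [2.338, 2.095, 0.003]
contact_force: [0.5, -0.5, -0.3]
width: 0.055
grasp_force: 0.0
```

Call:
servo_tool:
  series:
    - [0,0,0.2,0]
    - [0,0,0.5,0]
    - [0,0,0.8,0]
    - [0,0,1,0]
    - [0,0,1,0]

```text
t: 13.73
tool_pos: [0.4655, 0.0302, 0.3098]
ee_rot: [-2.339, -2.096, 0.001]
contact_force: [1.2, -1.2, 0.2]
width: 0.0551
grasp_force: 0.0
```

Call:
servo_tool:
  series:
    - [0,0,0.6,0]
    - [0,0,0.3,0]
    - [0,0,0,0]
    - [0,0,0,0]
    - [0,0,0,0]

```text
t: 14.15
tool_pos: [0.465, 0.0302, 0.33]
ee_rot: [-2.338, -2.095, 0.003]
contact_force: [0.9, -0.9, 0.3]
width: 0.0552
grasp_force: 0.0
```

```bash
python3 - <<'E'
from h import *
s=env.sense();print(s['t'],s['tool_pos'],s['contact_force'])
b=imaging.snapshot('scene')[150:310,270:430,::-1];w=imaging.snapshot('wrist')[:,:,::-1]
cv2.imwrite('pics/s6.png',np.hstack([cv2.resize(b,(400,400),interpolation=cv2.INTER_CUBIC),w[0:400,180:580]]))
S=imaging.calibration('scene');
for L in(0,.045,.09):print(L,(proj(S,np.array([.4605,-.0157,.188+L]))-[270,150])*2.5)
E
```

```text
14.15 [0.46495219 0.03018617 0.33004163] [ 0.85397582 -0.89120988  0.30021278]
0 [189.54729119 132.4232781 ]
0.045 [191.90935904  74.91401804]
0.09 [194.38063762  14.74580449]
```

View pics/s6.png

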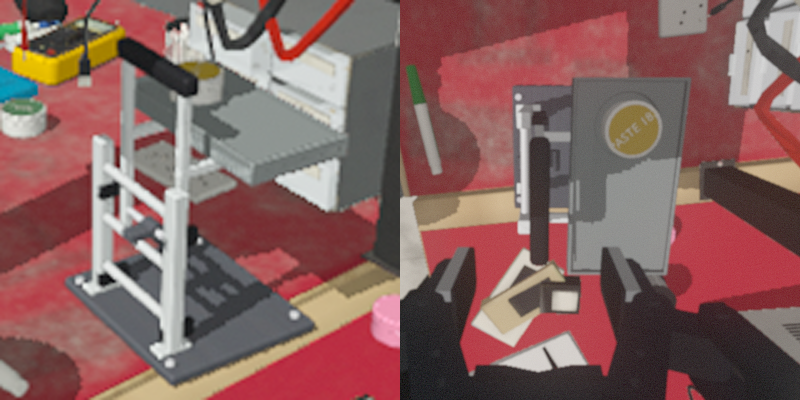

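The handle end is at (190,78) in the crop, which matches lift 0.045. The pawl lies on the middle rung, and the tin is flat in the well.

```bash
python3 -c "
from bench import env
print(env.finish_job())"
```

```text
the job is handed in; nothing more can be done
None
```

The job is handed in: the small tin was slid along the tray into the well and lies flat there, the tray was then raised and gently lowered to hang on the middle rung, and the arm is clear of the stand, at about 14 s on the robot's clock.

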